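# Zero the gauge and hold a jar in the kitchen clamp

### The job

A colleague wants to loosen the stuck lid of the jar standing in the blue bench clamp. First, while the clamp is still open, turn the red knob of its gauge, and the dial with it, until the white zero mark lies under the yellow needle; then pump the two orange squeeze handles (move the jaw only this way, do not push the jaw or bar) until the jaw grips the upright jar and the needle stands in the green band, without ever reaching the red zone, where the glass cracks. Finish while still squeezing the handles with the needle in the green, because the clamp slackens when let go, and do not shift the things standing around.

Things in the scene. Friction and masses are not known exactly. Their poses are not given: they have to be found in the camera images.
- clamp: Jar clamp fixed to the counter: base plate 430 x 110 x 12 mm; along its x axis a blue housing with two orange handles (x = -140 mm), V jaw, jar, rubber anvil, blue gauge box (x = +172). Origin on the counter, z up, x the way the jaw advances. Offsets below are mm in this frame. A steel bar (16 mm wide, z 40 to 53) carries the jaw, runs through the housing and sticks out up to 65 mm behind it.
- grip (a point): Midway between the squeeze handles, at clamp (-140, 0, 112), the height to squeeze. Each handle is an upright orange plate 12 mm thick along clamp x, 30 wide along y, z 78 to 134. Width over both: 66 mm released, 40 fully squeezed; both move equally to this point. Housing top z = 75; free space around and above. Take them from above, fingers closing along clamp x.
- trigger (a joint): Travel of the rear handle (far from the jaw), m: 0 released, 0.013 fully squeezed. Springs (2 to 3.3 N per handle) reopen both when the fingers open. A full stroke advances the bar 16 to 26 mm: the pawl moves 2 mm per mm of handle travel, but first up to 8 mm idly until it meets a tooth (8 mm pitch).
- heel (a joint): Travel of the other handle, on the jaw's side, m: linked to the trigger, always the same value, moving the opposite way. One finger presses on each handle.
- bar (a joint): Advance of bar and V jaw along clamp x, m: 0 open, 0.105 end; starts at 0.005 to 0.03. It stays when the handles reopen (the pawl slips over the teeth), but only about 3 N of friction holds it: a tightened clamp slackens to that when let go. Each finger must press with about the jaw's force on the jar + 3 N friction + 2 to 3 N spring.
- jaw_face (a point): Bottom of the V of the moving jaw (two black rubber faces, z 22 to 72), at clamp (-54 + bar, 0, 47). It meets the jar when about 36 mm from the jar's axis.
- jar: The jar to be held: amber glass, 68 mm diameter, 115 high with brass lid, 0.3 to 0.5 kg, standing on the base plate (z = 12), axis near clamp (50, 0), 1 to 7 mm clear of the anvil. Origin at the centre of its underside, z up. Pressed, it slides against the anvil, which gives way 1 mm per N.
- knob_grip (a point): On the vertical axis of the gauge's knob, at clamp (172, 0, 114), the height to grip. The knob is red, round, fluted, 36 mm diameter, z 94 to 121, in the middle of a black dial of 91 mm diameter (face at z = 89) that turns with it under the needle. Grip it at any yaw from above; friction 0.03 N m holds it where it is left.
- knob (a joint): Angle of knob and dial, rad, positive counterclockwise seen from above, range -1.7 to 1.7. At 0 the middle of the white zero mark lies under the unloaded needle, which points towards the jar (clamp -x). The mark covers 0.1 rad to either side. Starts at 0.5 to 1.4. The marks turn with the dial, the needle does not.
- zero_mark (a point): Middle of the white zero mark on the turning dial, 34 mm from the knob's axis.
- needle_tip (a point): Tip of the yellow needle, 40 mm from the knob's axis.
- needle (a joint): Turn of the yellow needle (41 mm long, on the knob's axis), rad, clockwise from above: 0 unloaded, 0.1 rad per N with which the jar presses the anvil. The dial reads knob + needle: green band 0.7 to 1.3 rad clockwise of the white mark, red zone 2.0 to 2.6 rad; the glass cracks at a needle turn of 2.2.
- grater: Box grater, steel on a black foot 110 x 80 mm, 224 mm high; bystander, origin under its centre.
- salt: Blue tub, 60 mm diameter, 150 mm high; bystander, origin under its centre.
- honey: A second jar with a yellow lid, 68 mm diameter, 100 mm high, standing free; bystander, origin under its centre.
- jar_lid: Loose brass-coloured lid lying on the counter, 68 mm diameter, 12 mm thick; bystander, origin under its centre.
- whisk: Whisk with a wooden handle, 280 mm long, 24 mm thick, lying along its x; bystander, origin on the counter at the handle's end next to the wires.

How it is judged (in metres and radians):
On the way, in this order (a step that is already met when the one before it is completed fails the run):
1. with the clamp still open, the zero mark is set under the needle (value of joint knob between -0.1 and 0.1 rad and value of joint needle below 0.1 rad and distance of jaw_face from where it was at the start of the episode below 0.004 m), for 0.3 s.
2. the jaw, pumped by the handles, presses on the jar (contact force between bar and jar above 1.5 N and contact force between the fingers and trigger above 1 N), for 0.1 s.
At the end, for the whole second after the job is handed in: The fingers still squeeze both handles (more than 2 N on each), the jaw presses the upright jar (tilt under 0.1 rad, at rest) with the needle turned 0.6 to 1.4 rad by the load, about 6 to 14 N, and the knob still within 0.13 rad of zero (value of joint knob between -0.13 and 0.13 rad and value of joint needle between 0.6 and 1.4 rad and contact force between bar and jar above 3 N and contact force between the fingers and trigger above 2 N and contact force between the fingers and heel above 2 N and angle between jar's own z axis and vertical below 0.1 rad and linear speed of jar below 0.01 m/s); the arm keeps its last pose, push and grip.
It fails at once if the glass cracks: the needle is turned past 2.2 rad by the load (22 N) (value of joint needle above 2.2 rad).
It fails at once if the robot pushes the jaw or bar directly (contact force between any of the fingers, the arm and bar above 2 N).
It fails at once if a bystander is shifted by more than 40 mm (distance of any of grater, salt, honey, jar_lid, whisk from where it was at the start of the episode above 0.04 m).
It also fails if it takes over 61 s, if anything falls off the work surface, if the arm or the gripper's body presses on something with over 40 N, if the wrist force passes 120 N, or if a joint passes its speed limit or range.

### The arm

A 6-joint arm with a two-finger parallel gripper is mounted at the origin on the work surface. World frame = base frame: x ahead of the robot, y to its left, z up, the work surface at z = 0. Lengths are in mm, angles in rad, forces in N, time in s.
With the tool pointing down it reaches from about 375 to 825 mm from the base axis. Payload 5.5 kg.
Tool frame: the origin (TCP) lies midway between the tips of the shut fingers; the grasp point (between the pads) lies 19 mm behind it; z points along the fingers, y is the direction in which the jaws open and shut (so a half turn about z gives the same grasp; the last joint's range is limited). The gripper opens to 85 mm and grips with 20 to 120 N. Pads are 22 mm wide; open, the fingers measure 114 mm over their backs; the gripper's body (76 mm by 85 mm) begins 54 mm behind the grasp point. The pads swing forward as they close: fully open they stand 13 mm farther back than shut.
Start: joints at [-1.342, 0.314, -0.047, 1.21, 0, 1.571], TCP at [136.082, -584.36, 231.299] pointing down, gripper open.
Joint ranges: [-2.67, 2.67], [-0.69, 1.73], [-1.03, 1.25], [-2.08, 2.16], [-1.42, 1.45], [-3.14, 3.14]. Speed limits (rad/s): [2.39, 2.39, 3.01, 3.14, 3.14, 3.14].

### API

Orientations are given as [roll, pitch, yaw] about the fixed x, y, z axes, in that order (R = Rz(yaw) Ry(pitch) Rx(roll)).
In Python, from bench import r gives the robot as it stands.
- The arm moves only by the tool servo_tool, never from a script. Its argument "rows" is a list of rows, each a list of 7 numbers: the opening, from -1 (shut) to 1 (fully open), then the shift along the tool's x, y, z in m, then the turn, a rotation vector about the tool's x, y, z in rad. A call has 1 to 5 rows; each row shifts and turns the commanded pose from where the row before left it, along the tool's axes as they then stand; what a row does not reach is not made up. A row lasts 1/10 s, in which the tool goes at most 50 mm and 8.59 degrees, less where a joint would pass 70% of its speed; a pose out of reach is approached as far as the arm can. A call with a gripper value outside its range is refused whole. The fingers move at their own pace and stop on an object; "force" is the grip in N (left out, the last holds). Time passes only in rows, so rows that do not move let the fingers close. It gives the time, the measured TCP pose, the force and the opening at its end, in the units of the state.
- r.observe(): the state, without advancing time (a new reading comes with each control period).
- r.read_camera(name): name is "side" or "top" or "wrist"; returns the picture (384x512x3 uint8, blue, green, red); there is no depth.
- r.get_calibration(name): a dict with "camera_matrix" (3x3 intrinsics, pixels), "k1" (the pictures are not rectified: a ray, as slopes to the right and down, at radius r is drawn at 1 + k1 r^2 times it, then the intrinsics apply), "world_from_camera" (4x4, takes a point from camera to world coordinates). Camera axes: x right, y down, z forward; pixel columns grow to the right and rows downward; lengths in mm; the calibration is good to about 2 mm. A picture is of the moment at which its call begins: read the wrist's pose just before it. get_calibration takes no time and is no camera call; for the wrist camera it gives the pose at the moment of the call.
- r.sign_off(): hands the job in, once; it reports no verdict.
The state is a dict: "time": time; "q": joint angles; "qvel": joint speeds; "tau": joint torques, N m; "ee_pos": TCP position; "ee_rot": TCP orientation; "ft_force": force on the tool from outside, world axes, zero at the start; "ft_torque": the same for the moment, N m; "gripper_width": finger opening in mm.
Only numpy, scipy, OpenCV 4.12 (cv2) and the standard library are available. Lean on these libraries where they do the work, as an engineer would, in place of code of your own. Each camera call takes 0.05 s, during which the arm holds its last target. There are 200 camera calls.

## Working session

There is one attempt and no reset: what is moved stays moved. The work goes in short steps, Python scripts to look and compute and a tool call to move; the robot and the scene stay as the last step left them, time stands still between calls to the robot, and variables do not carry over. Pictures are saved under pics/ and viewed, about 8 in all and at most 12, crops included, and the job is handed in when it is done.

Besides the shell and the picture viewer there is one more tool, called after "Call:" by a JSON object that holds its "name" and its "arguments". servo_tool: Moves the arm, as the interface text tells. Its arguments: {"type":"object","properties":{"rows":{"type":"array","items":{"type":"array","items":{"type":"number"}}},"force":{"type":"number"}},"required":["rows"]}

```bash
ls; mkdir -p pics
python3 - <<'E'
from bench import r
import cv2
s=r.observe(); print(s['time'],s['ee_pos'],s['ee_rot'],s['gripper_width'])
for n in('top','side'):
    cv2.imwrite(f'pics/{n}0.png',r.read_camera(n)); c=r.get_calibration(n); print(n,c)
E
```

```text
pics
0.0 [ 135.94574184 -583.79427488  230.42310072] [-3.13986384e+00  2.76071700e-05  2.28807531e-01] 85.54531481941537
top {'camera_matrix': array([[437.6147043 ,   0.        , 252.55712764],
       [  0.        , 437.6147043 , 192.34632808],
       [  0.        ,   0.        ,   1.        ]]), 'k1': 0.0345945733604084, 'world_from_camera': array([[ 8.45478731e-03, -9.98751232e-01,  4.92391460e-02,
         4.83071871e+02],
       [-9.99956427e-01, -8.24959597e-03,  4.36897870e-03,
        -2.89911635e+01],
       [-3.95731980e-03, -4.92739393e-02, -9.98777462e-01,
         1.42847221e+03],
       [ 0.00000000e+00,  0.00000000e+00,  0.00000000e+00,
         1.00000000e+00]])}
side {'camera_matrix': array([[421.16576349,   0.        , 254.73519843],
       [  0.        , 421.16576349, 197.92236667],
       [  0.        ,   0.        ,   1.        ]]), 'k1': -0.018079106749099134, 'world_from_camera': array([[-8.56595230e-01, -2.70012226e-01,  4.39702183e-01,
        -9.36862954e+01],
       [-5.15758657e-01,  4.73505879e-01, -7.13992430e-01,
         1.02851089e+03],
       [-1.54148833e-02, -8.38382717e-01, -5.44864020e-01,
         8.93763611e+02],
       [ 0.00000000e+00,  0.00000000e+00,  0.00000000e+00,
         1.00000000e+00]])}
```

View pics/top0.png

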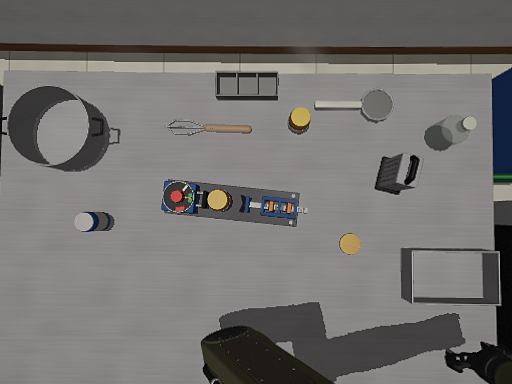

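View pics/side0.png

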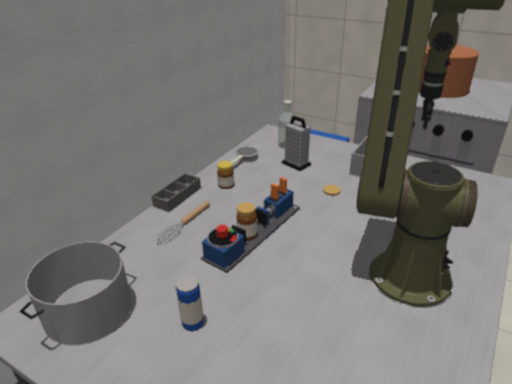

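The top view shows the clamp with its red knob near pixel (177,196), the orange handles near (269,206) and (289,208), and the jar near (217,200). The space above it is free. Next I locate these by colour.

```bash
cat > h.py <<'E'
import numpy as np, cv2
from bench import r
def ray(c,uv):
    K=c['camera_matrix']; p=np.array([(uv[0]-K[0,2])/K[0,0],(uv[1]-K[1,2])/K[1,1]])
    q=p.copy()
    for _ in range(10): q=p/(1+c['k1']*(q@q))
    T=c['world_from_camera']; return T[:3,3],T[:3,:3]@np.array([q[0],q[1],1])
def onz(c,uv,z):
    o,d=ray(c,uv); return (o+d*(z-o[2])/d[2])
def proj(c,P):
    T=c['world_from_camera']; p=T[:3,:3].T@(np.asarray(P,float)-T[:3,3]); q=p[:2]/p[2]
    q=q*(1+c['k1']*(q@q)); K=c['camera_matrix']; return np.array([q[0]*K[0,0]+K[0,2],q[1]*K[1,1]+K[1,2]])
def blobs(im,lo,hi,box=None,amin=8):
    h=cv2.cvtColor(im,cv2.COLOR_BGR2HSV)
    m=cv2.inRange(h,lo,hi) if lo[0]<=hi[0] else cv2.inRange(h,(0,)+lo[1:],hi)|cv2.inRange(h,lo,(180,)+hi[1:])
    if box:
        k=np.zeros_like(m); k[box[1]:box[3],box[0]:box[2]]=1; m*=k
    n,l,s,ce=cv2.connectedComponentsWithStats(m)
    return [(ce[i].round(1),int(s[i,4])) for i in range(1,n) if s[i,4]>=amin]
E
python3 - <<'E'
from h import *
c=r.get_calibration('top'); im=cv2.imread('pics/top0.png'); box=(155,170,310,230)
red=blobs(im,(175,120,80),(4,255,255),box); ora=blobs(im,(5,130,90),(16,255,255),box); 
print('red',red,[onz(c,b[0],121).round(1) for b in red])
print('or',ora,[onz(c,b[0],134).round(1) for b in ora])
crop=im[170:235,155:315]; cv2.imwrite('pics/crop0.png',cv2.resize(crop,None,fx=5,fy=5,interpolation=cv2.INTER_CUBIC))
E
```

```text
red [(array([175.8, 195.8]), 122), (array([179.7, 208.2]), 39)] [array([535.3, 206.1, 121. ]), array([498.4, 193.8, 121. ])]
or [(array([270.7, 205.5]), 41), (array([288.6, 207.6]), 39)] [array([508.4, -77.3, 134. ]), array([ 502.6, -130.2,  134. ])]
```

View pics/crop0.png

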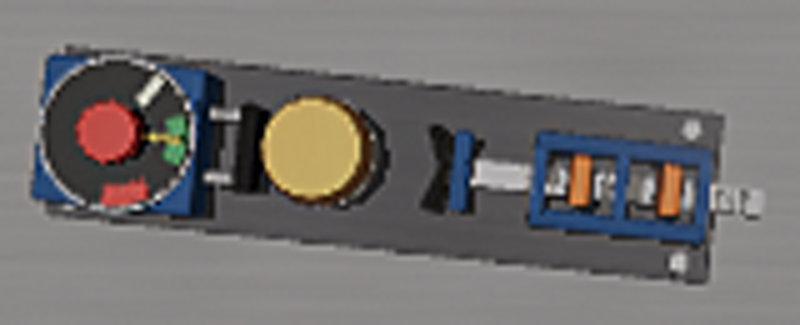

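The crop shows the needle pointing right towards the jar. The white mark is up and to the right of it, so it is counterclockwise by roughly 0.9 rad. The red zone is at the bottom, the jaw is open and the handles are clear. Next I work out the moves.

```bash
cat >> h.py <<'E'
from scipy.spatial.transform import Rotation as R
def pose():
    s=r.observe(); return np.array(s['ee_pos']),R.from_euler('xyz',s['ee_rot'])
def plan(wps,p=None,Rt=None,step=48,rot=0.14,show=True):
    """wps: list of (xyz mm, yaw) ; print rows, simulated with rounding"""
    if p is None: p,Rt=pose()
    for x,yaw in wps:
        x=np.array(x,float); G=R.from_euler('xyz',[np.pi,0,yaw])
        d=(Rt.inv()*G).as_rotvec(); n=int(max(np.ceil(np.linalg.norm(x-p)/step),np.ceil(np.linalg.norm(d)/rot),1))
        print('->',x,yaw,n)
        p0,R0=p.copy(),Rt
        for i in range(1,n+1):
            t=p0+(x-p0)*i/n; g=R0*R.from_rotvec(d*i/n)
            s=(Rt.inv().apply(t-p)/1000).round(4); w=(Rt.inv()*g).as_rotvec().round(3)
            print([*map(float,s),*map(float,w)]); p=p+Rt.apply(s*1000); Rt=Rt*R.from_rotvec(w)
    return p,Rt
E
python3 - <<'E'
from h import *
p,Rt=pose(); c=r.get_calibration('wrist'); T=c['world_from_camera']
print('cam in tool',Rt.inv().apply(T[:3,3]-p),'axes',Rt.inv().as_matrix()@T[:3,:3],c['camera_matrix'][0,0])
ct=r.get_calibration('top'); im=cv2.imread('pics/top0.png')
w=onz(ct,(185.4,187.6),89); k=np.array([535.3,206.1]); print(w, blobs(im,(0,0,170),(180,60,255),(178,180,195,196),3))
v=w[:2]-k; print('mark ang',np.arctan2(v[1],v[0])-(1.475+np.pi),np.hypot(*v))
for n,uv,z in(('grater',(400,172),220),('honey',(300,117),100),('salt',(85,222),150)): print(n,onz(ct,uv,z))
plan([((300,-480,290),0.6),((480,-250,290),1.5),((530,120,290),2.4)])
E
```

```text
cam in tool [  79.48021699    0.59278349 -143.15712577] axes [[ 5.07395119e-05 -9.49805313e-01 -3.12841596e-01]
 [ 9.99999656e-01  3.07119833e-04 -7.70244615e-04]
 [ 8.27662286e-04 -3.12841449e-01  9.49805002e-01]] 332.2343400556203
[561.97407886 182.86232225  89.        ] [(array([185.3, 187.3]), 15)]
mark ang -5.333249764320739 35.37649148833147
grater [ 602.15831794 -429.65707503  220.        ]
honey [ 780.57561351 -166.38719158  100.        ]
salt [455.8433532  462.56113504 150.        ]
-> [ 300. -480.  290.] 0.6 5
[0.0367, -0.0128, -0.0119, -0.0, -0.0, -0.074]
[0.0375, -0.0101, -0.0119, -0.001, -0.0, -0.074]
[0.0381, -0.0072, -0.0118, 0.0, -0.0, -0.075]
[0.0386, -0.0044, -0.0119, -0.0, -0.0, -0.074]
[0.0388, -0.0015, -0.0119, -0.001, -0.0, -0.074]
-> [ 480. -250.  290.] 1.5 7
[0.0398, -0.0126, 0.0, 0.0, -0.0, -0.129]
[0.041, -0.0074, 0.0, 0.0, -0.0, -0.128]
[0.0417, -0.0021, 0.0, 0.0, 0.0, -0.129]
[0.0416, 0.0033, 0.0, 0.0, 0.0, -0.128]
[0.0408, 0.0086, 0.0, 0.0, 0.0, -0.129]
[0.0394, 0.0138, 0.0, 0.0, 0.0, -0.129]
[0.0373, 0.0187, 0.0, 0.001, 0.0, -0.128]
-> [530. 120. 290.] 2.4 8
[0.0466, 0.003, -0.0, -0.0, -0.0, -0.113]
[0.0459, 0.0081, -0.0, -0.0, -0.0, -0.112]
[0.0448, 0.0133, -0.0, -0.0, -0.0, -0.113]
[0.0429, 0.0182, -0.0, -0.0, -0.0, -0.112]
[0.0407, 0.023, -0.0, -0.0, -0.0, -0.113]
[0.0378, 0.0273, -0.0, -0.0, -0.0, -0.112]
[0.0345, 0.0314, -0.0, -0.0, -0.0, -0.113]
[0.0308, 0.0351, -0.0, -0.0, -0.0, -0.112]
```

Call:
{"name": "servo_tool", "arguments": {"rows": [[1,0.0367,-0.0128,-0.0119,0,0,-0.074],[1,0.0375,-0.01,-0.0119,0,0,-0.074],[1,0.0381,-0.0072,-0.0119,0,0,-0.074],[1,0.0386,-0.0044,-0.0119,0,0,-0.074],[1,0.0388,-0.0015,-0.0119,0,0,-0.074]]}}

```text
time: 0.6
ee_pos: [301.1, -479.4, 290.9]
ee_rot: [-3.141, -0.0, 0.602]
ft_force: [1.6, -0.3, -0.3]
gripper_width: 85.5
```

Call:
{"name": "servo_tool", "arguments": {"rows": [[1,0.0398,-0.0126,0,0,0,-0.129],[1,0.041,-0.0074,0,0,0,-0.129],[1,0.0417,-0.0021,0,0,0,-0.129],[1,0.0416,0.0033,0,0,0,-0.129],[1,0.0408,0.0086,0,0,0,-0.129]]}}

```text
time: 1.1
ee_pos: [429.4, -314.8, 290.5]
ee_rot: [-3.141, -0.0, 1.249]
ft_force: [-0.4, -1.1, -0.4]
gripper_width: 85.8
```

Call:
{"name": "servo_tool", "arguments": {"rows": [[1,0.0394,0.0138,0,0,0,-0.129],[1,0.0373,0.0187,0,0,0,-0.129],[1,0.0466,0.003,0,0,0,-0.113],[1,0.0459,0.0081,0,0,0,-0.113],[1,0.0448,0.0133,0,0,0,-0.113]]}}

```text
time: 1.6
ee_pos: [498.4, -109.9, 290.3]
ee_rot: [-3.141, -0.0, 1.845]
ft_force: [0.6, -0.3, 0.7]
gripper_width: 85.6
```

Call:
{"name": "servo_tool", "arguments": {"rows": [[1,0.0429,0.0182,0,0,0,-0.113],[1,0.0407,0.023,0,0,0,-0.113],[1,0.0378,0.0273,0,0,0,-0.113],[1,0.0345,0.0314,0,0,0,-0.113],[1,0.0308,0.0351,0,0,0,-0.113]]}}

```text
time: 2.1
ee_pos: [528.5, 121.5, 290.5]
ee_rot: [-3.141, -0.0, 2.411]
ft_force: [0.4, -0.3, -0.2]
gripper_width: 85.3
```

Run:
```python
from h import *
s=r.observe(); print(s['time'],s['ee_pos'],s['ee_rot'],s['q'])
plan([((535.5,206,215),2.4)])
```

```text
2.1 [528.50972139 121.45454781 290.5372516 ] [-3.14122265e+00 -1.65013030e-04  2.41055322e+00] [ 2.25931580e-01  1.87457860e-01 -7.60830338e-02  1.30765294e+00
 -7.82297688e-05  9.56970998e-01]
-> [535.5 206.  215. ] 2.4 3
[0.0171, 0.0225, 0.0252, -0.0, -0.0, 0.004]
[0.0171, 0.0225, 0.0251, -0.0, -0.0, 0.003]
[0.0173, 0.0224, 0.0252, -0.0, -0.0, 0.004]
```

Call:
{"name": "servo_tool", "arguments": {"rows": [[1,0.0172,0.0225,0.025,0,0,0],[1,0.0172,0.0225,0.025,0,0,0],[1,0.0172,0.0225,0.025,0,0,0],[1,0,0,0,0,0,0]]}}

```text
time: 2.5
ee_pos: [533.5, 206.4, 211.5]
ee_rot: [-3.136, -0.004, 2.409]
ft_force: [-0.7, -1.0, -0.2]
gripper_width: 85.2
```

Run:
```python
from h import *
p,Rt=pose(); c=r.get_calibration('wrist'); im=r.read_camera('wrist'); cv2.imwrite('pics/w1.png',im); print(p)
for z,lo,hi in((121,(175,120,60),(4,255,255)),(89,(0,0,150),(180,60,255)),(91,(22,120,100),(34,255,255))):
    print([(b,onz(c,b[0],z).round(1)) for b in blobs(im,lo,hi,None,40)])
```

```text
[533.47691659 206.39409121 211.51408887]
[((array([219.2, 154.9]), 575), array([495. , 206.8, 121. ])), ((array([255.1, 189.7]), 2128), array([531.8, 208.4, 121. ]))]
[((array([325.1, 154.4]), 107392), array([555.2, 263.9,  89. ])), ((array([267.3, 137.3]), 540), array([513.3, 238.2,  89. ])), ((array([ 43.3, 207.3]), 9174), array([431.4,  57. ,  89. ])), ((array([ 70.7, 300.7]), 180), array([5.061e+02, 2.000e-01, 8.900e+01]))]
[((array([223.7, 205. ]), 87), array([531.6, 172.8,  91. ])), ((array([107.6, 269.6]), 414), array([507. ,  52.1,  91. ])), ((array([160.6, 294.7]), 325), array([557.2,  68. ,  91. ]))]
```

View pics/w1.png

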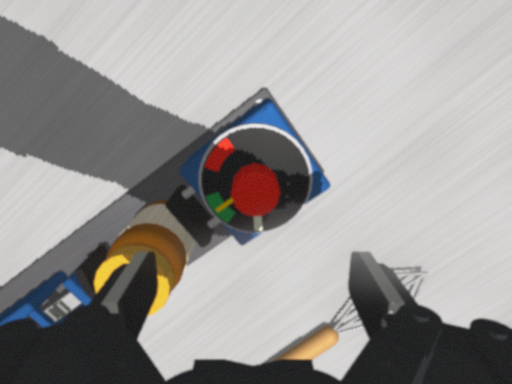

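The wrist view shows the knob at (255,190), the dial centred near (257,178) and the white mark at (258,222), with the needle at (224,205). The gripper can go straight down.

Run:
```python
from h import *
c=r.get_calibration('wrist'); im=cv2.imread('pics/w1.png')
print('dial',onz(c,(256.5,178),89)); k=onz(c,(256.5,178),89)[:2]
for uv in((258,222),(223.7,205)):
    v=onz(c,uv,89)[:2]-k; print(np.arctan2(v[1],v[0]),np.hypot(*v))
h=cv2.cvtColor(im,cv2.COLOR_BGR2HSV); m=cv2.inRange(h,(0,120,60),(4,255,255))|cv2.inRange(h,(175,120,60),(180,255,255))
m[:, :236]=0; e=cv2.findContours(m,0,1)[0]; e=max(e,key=cv2.contourArea); P=np.array([onz(c,q[0],121)[:2] for q in e]); print('knob ext',P.min(0),P.max(0))
t=Rx=None
print('knob top proj',proj(c,(535,206,121)))
plan([((535,206,150),2.41),((535,206,93),2.41)])
```

```text
dial [534.20775002 207.31812057  89.        ]
-0.696934360550331 40.236615816417704
-1.5928864747268012 37.217239472955846
knob ext [513.12107009 185.93769394] [553.55004934 226.08722253]
knob top proj [256.22502129 191.95541108]
-> [535. 206. 150.] 2.41 2
[-0.0, 0.0008, 0.0317, -0.002, -0.001, -0.001]
[-0.0, 0.0007, 0.0317, -0.002, -0.001, -0.001]
-> [535. 206.  93.] 2.41 2
[-0.0, 0.0, 0.0285, -0.0, -0.0, 0.0]
[-0.0, 0.0, 0.0285, -0.0, -0.0, 0.0]
```

Call:
{"name": "servo_tool", "arguments": {"rows": [[1,0,0.001,0.04,-0.002,0,0],[1,0,0,0.04,-0.002,0,0],[1,0,0,0.025,0,0,0],[1,0,0,0.013,0,0,0],[1,0,0,0,0,0,0]], "force": 20}}

```text
time: 3.05
ee_pos: [536.0, 204.0, 96.9]
ee_rot: [3.14, -0.001, 2.405]
ft_force: [-0.4, -0.6, -0.5]
gripper_width: 85.5
```

Call:
{"name": "servo_tool", "arguments": {"rows": [[1,0.0024,0.0008,0.003,0,0,0],[0.3,0,0,0,0,0,0],[-0.5,0,0,0,0,0,0],[-0.5,0,0,0,0,0,0],[-0.5,0,0,0,0,0,0]], "force": 20}}

```text
time: 3.55
ee_pos: [535.2, 206.7, 95.7]
ee_rot: [3.139, 0.001, 2.406]
ft_force: [-3.2, -3.8, 3.2]
gripper_width: 35.0
```

Call:
{"name": "servo_tool", "arguments": {"rows": [[-0.5,0,0,0,0,0,0],[-0.5,0,0,0,0,0,0],[-0.5,0,0,0,0,0,0],[-0.5,0,0,0,0,0,0]]}}

```text
time: 3.95
ee_pos: [535.2, 206.7, 95.7]
ee_rot: [3.138, 0.001, 2.406]
ft_force: [-3.2, -3.5, 6.2]
gripper_width: 35.4
```

Call:
{"name": "servo_tool", "arguments": {"rows": [[-0.5,0,0,0,0,0,0.14],[-0.5,0,0,0,0,0,0.14],[-0.5,0,0,0,0,0,0.14],[-0.5,0,0,0,0,0,0.14],[-0.5,0,0,0,0,0,0.14]]}}

```text
time: 4.45
ee_pos: [535.4, 206.7, 95.7]
ee_rot: [3.138, -0.001, 1.7]
ft_force: [-2.6, -3.8, 6.1]
gripper_width: 35.4
```

Call:
{"name": "servo_tool", "arguments": {"rows": [[-0.5,0,0,0,0,0,0.13],[-0.5,0,0,0,0,0,0.12],[-0.5,0,0,0,0,0,0],[-0.5,0,0,0,0,0,0]]}}

```text
time: 4.85
ee_pos: [535.5, 206.8, 95.7]
ee_rot: [3.139, -0.002, 1.455]
ft_force: [-2.8, -2.6, 5.3]
gripper_width: 35.0
```

Run:
```python
from h import *
im=r.read_camera('wrist'); 
t=r.read_camera('top')[170:235,155:230]
cv2.imwrite('pics/w2.png',np.hstack([im, cv2.resize(t,(288,384-134),interpolation=cv2.INTER_CUBIC) if 0 else cv2.copyMakeBorder(cv2.resize(t,(288,250),interpolation=cv2.INTER_CUBIC),0,134,0,0,cv2.BORDER_CONSTANT)]))
```

```text
(no output)
```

View pics/w2.png

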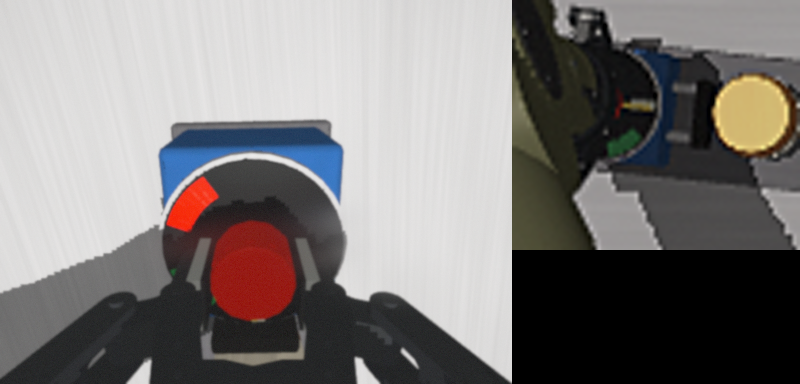

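The gripper holds the knob at (255,270), and the top crop shows the white mark under the needle. I release, rise and measure the angle.

Call:
{"name": "servo_tool", "arguments": {"rows": [[0.3,0,0,0,0,0,0],[1,0,0,0,0,0,0],[1,0,0,0,0,0,0],[1,0,0,0,0,0,0],[1,0,0,-0.03,0,0,0]]}}

```text
time: 5.45
ee_pos: [532.4, 206.2, 121.3]
ee_rot: [-3.137, 0.0, 1.456]
ft_force: [0.4, 0.2, -0.1]
gripper_width: 85.6
```

Call:
{"name": "servo_tool", "arguments": {"rows": [[1,0,0,-0.04,0,0,0],[1,0,0,-0.045,0,0,0],[1,0,0,0,0,0,0],[1,0,0,0,0,0,0]]}}

```text
time: 5.85
ee_pos: [536.1, 207.5, 211.1]
ee_rot: [3.137, -0.005, 1.456]
ft_force: [0.1, -0.5, 0.7]
gripper_width: 85.3
```

Run:
```python
from h import *
p,Rt=pose(); c=r.get_calibration('wrist'); im=r.read_camera('wrist'); cv2.imwrite('pics/w3.png',im); print(p)
u=proj(c,(534.8,206.5,89)).astype(int); print(u)
box=(u[0]-75,u[1]-70,u[0]+75,u[1]+75)
for n,z,lo,hi in(('needle',91,(22,110,100),(34,255,255)),('white',89,(0,0,150),(180,60,255)),('green',89,(45,80,40),(85,255,255)),('red',89,(175,120,60),(4,255,255))):
    for b in blobs(im,lo,hi,box,20):
        v=onz(c,b[0],z)[:2]-[534.8,206.5]; print(n,b,'angle from -x axis', (np.arctan2(v[1],v[0])-1.475-np.pi+np.pi)%(2*np.pi)-np.pi,np.hypot(*v))
cv2.imwrite('pics/w3c.png',cv2.resize(im[box[1]:box[3],box[0]:box[2]],None,fx=4,fy=4,interpolation=cv2.INTER_CUBIC))
```

```text
[536.11407418 207.45419057 211.10920125]
[251 181]
needle (array([251.9, 222.3]), 41) angle from -x axis -0.008041160990524432 36.37593922213953
white (array([271.6, 168.8]), 4998) angle from -x axis 2.121452413663466 19.833044580698335
green (array([216.1, 206.7]), 488) angle from -x axis -0.945751332677716 37.75536982700715
red (array([215.1, 155.3]), 599) angle from -x axis -2.2329751150149377 36.831926215175535
red (array([251.2, 189.8]), 2143) angle from -x axis -0.04008596535886966 7.5158215313197845
```

View pics/w3c.png

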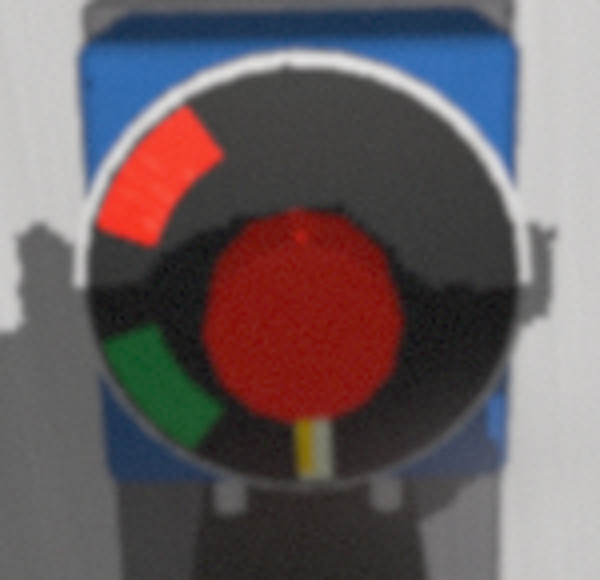

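The mark sits slightly counterclockwise of the needle. The green band centre is at -0.946 and the red at -2.233, so the knob is at about +0.06. I regrip and turn it about 0.055 more for margin.

Call:
{"name": "servo_tool", "arguments": {"rows": [[1,-0.0009,-0.001,0.04,0.003,0,0],[1,0,0,0.04,0,0,0],[1,0,0,0.025,0,0,0],[1,0,0,0.01,0,0,0],[1,0,0,0,0,0,0]]}}

```text
time: 6.4
ee_pos: [532.1, 205.8, 92.3]
ee_rot: [-3.136, -0.001, 1.456]
ft_force: [-1.1, -0.1, -0.2]
gripper_width: 85.3
```

Call:
{"name": "servo_tool", "arguments": {"rows": [[0.3,0,0,0,0,0,0],[-0.5,0,0,0,0,0,0],[-0.5,0,0,0,0,0,0],[-0.5,0,0,0,0,0,0],[-0.5,0,0,0,0,0,0]]}}

```text
time: 6.9
ee_pos: [535.4, 206.9, 96.2]
ee_rot: [3.14, -0.004, 1.456]
ft_force: [1.3, -0.6, 5.8]
gripper_width: 35.4
```

Call:
{"name": "servo_tool", "arguments": {"rows": [[-0.5,0,0,0,0,0,0.03],[-0.5,0,0,0,0,0,0.025],[-0.5,0,0,0,0,0,0],[-0.5,0,0,0,0,0,0],[-0.5,0,0,0,0,0,0]]}}

```text
time: 7.4
ee_pos: [535.4, 206.9, 96.2]
ee_rot: [3.14, -0.004, 1.401]
ft_force: [0.4, -0.7, 6.4]
gripper_width: 35.3
```

Call:
{"name": "servo_tool", "arguments": {"rows": [[0.3,0,0,0,0,0,0],[1,0,0,0,0,0,0],[1,0,0,0,0,0,0],[1,0,0,0,0,0,0],[1,0,0,-0.03,0,0,0]]}}

```text
time: 7.9
ee_pos: [531.0, 205.3, 121.2]
ee_rot: [-3.134, 0.001, 1.401]
ft_force: [0.3, -0.4, -0.3]
gripper_width: 85.5
```

Call:
{"name": "servo_tool", "arguments": {"rows": [[1,0,0,-0.04,0,0,0],[1,0,0,-0.045,0,0,0],[1,0,0,0,0,0,0],[1,0,0,0,0,0,0]]}}

```text
time: 8.3
ee_pos: [535.0, 206.6, 211.0]
ee_rot: [3.14, -0.005, 1.401]
ft_force: [0.1, 0.6, -0.7]
gripper_width: 85.5
```

```bash
cat > dial.py <<'E'
from h import *
def dial(k=(534.8,206.5)):
    c=r.get_calibration('wrist'); im=r.read_camera('wrist')
    u=proj(c,(*k,89)).astype(int); box=(u[0]-75,u[1]-70,u[0]+75,u[1]+75)
    for n,z,lo,hi in(('needle',91,(22,110,100),(34,255,255)),('green',89,(45,80,40),(85,255,255)),('red',89,(175,120,60),(4,255,255))):
        for b in blobs(im,lo,hi,box,20):
            v=onz(c,b[0],z)[:2]-k; print(n,b,round((np.arctan2(v[1],v[0])-1.475)%(2*np.pi)-np.pi,3),np.hypot(*v).round(1))
E
python3 - <<'E'
from dial import *
s=r.observe(); print(s['time'],s['ee_pos'],s['ee_rot']); dial()
plan([((530,60,240),2.2),((508,-103.7,240),3.046)])
E
```

```text
8.3 [535.03468977 206.6020207  210.98339345] [ 3.14010832 -0.00464693  1.40085669]
needle (array([256. , 221.5]), 41) -0.005 36.7
green (array([217.8, 205.6]), 492) -0.999 37.7
red (array([216.9, 154. ]), 599) -2.291 36.8
red (array([252.9, 188.7]), 2147) -0.091 7.5
-> [530.  60. 240.] 2.2 6
[-0.0241, 0.0035, -0.0052, 0.0, -0.001, -0.133]
[-0.0244, 0.0002, -0.0051, 0.0, -0.0, -0.133]
[-0.0242, -0.003, -0.0051, 0.0, -0.001, -0.134]
[-0.0235, -0.0062, -0.0051, 0.0, -0.0, -0.133]
[-0.0225, -0.0093, -0.0052, 0.0, -0.001, -0.133]
[-0.0212, -0.0122, -0.005, 0.0, -0.0, -0.133]
-> [ 508.  -103.7  240. ] 3.046 7
[-0.0171, -0.0163, -0.0, 0.0, -0.0, -0.121]
[-0.0149, -0.0182, -0.0, 0.0, -0.0, -0.121]
[-0.0127, -0.0199, -0.0001, 0.0, -0.0, -0.121]
[-0.0101, -0.0213, 0.0, 0.0, -0.0, -0.121]
[-0.0075, -0.0224, 0.0, 0.0, 0.0, -0.12]
[-0.0048, -0.0231, -0.0, 0.0, 0.0, -0.121]
[-0.0019, -0.0235, -0.0, 0.0, 0.0, -0.121]
```

The knob is now at about 0.00 (green -0.999, red -2.291, needle -0.005). I move over to the handles.

Call:
{"name": "servo_tool", "arguments": {"rows": [[1,-0.0241,0.0035,-0.0051,0,0,-0.133],[1,-0.0244,0.0002,-0.0051,0,0,-0.133],[1,-0.0242,-0.003,-0.0051,0,0,-0.133],[1,-0.0235,-0.0062,-0.0051,0,0,-0.133],[1,-0.0225,-0.0093,-0.0051,0,0,-0.133]]}}

```text
time: 8.85
ee_pos: [529.4, 83.3, 233.0]
ee_rot: [-3.14, -0.004, 2.071]
ft_force: [-0.9, -0.2, 0.0]
gripper_width: 85.4
```

Call:
{"name": "servo_tool", "arguments": {"rows": [[1,-0.0212,-0.0122,-0.0051,0,0,-0.133],[1,-0.0171,-0.0163,0,0,0,-0.121],[1,-0.0149,-0.0182,0,0,0,-0.121],[1,-0.0127,-0.0199,0,0,0,-0.121],[1,-0.0101,-0.0213,0,0,0,-0.121]]}}

```text
time: 9.35
ee_pos: [516.0, -34.4, 237.6]
ee_rot: [3.14, -0.005, 2.688]
ft_force: [-0.6, -0.5, 0.1]
gripper_width: 85.6
```

Call:
{"name": "servo_tool", "arguments": {"rows": [[1,-0.0075,-0.0224,0,0,0,-0.121],[1,-0.0048,-0.0231,0,0,0,-0.121],[1,-0.0019,-0.0235,0,0,0,-0.121],[1,0,0,0,0,0,0],[1,0,0,0,0,0,0]]}}

```text
time: 9.85
ee_pos: [507.0, -103.6, 237.9]
ee_rot: [3.138, -0.003, 3.043]
ft_force: [0.3, 0.0, -0.2]
gripper_width: 85.8
```

Run:
```python
from h import *
s=r.observe(); print(s['time'],s['ee_pos'],s['ee_rot'],s['q'])
c=r.get_calibration('wrist'); im=r.read_camera('wrist'); cv2.imwrite('pics/w4.png',im)
h=cv2.cvtColor(im,cv2.COLOR_BGR2HSV); m=cv2.inRange(h,(4,140,70),(17,255,255))
for e in cv2.findContours(m,0,1)[0]:
    if cv2.contourArea(e)>80:
        P=np.array([onz(c,q[0],134)[:2] for q in e]); print(cv2.boundingRect(e),P.mean(0),P.min(0),P.max(0))
```

```text
9.85 [ 506.96640932 -103.64583314  237.86965319] [ 3.13757624 -0.00331479  3.04302034] [-0.20399529  0.15894762 -0.22969173  1.18587599  0.00364531 -0.10542309]
(274, 153, 20, 49) [500.54673446 -79.30630406] [480.99827074 -86.62147557] [520.65326699 -71.47615422]
(209, 153, 20, 49) [ 495.78413848 -128.7466417 ] [ 476.71208537 -137.66142241] [ 515.16674721 -119.98898951]
(418, 135, 80, 57) [497.02850421  47.41052461] [481.12739278  23.34509754] [523.7275273   79.64632414]
```

View pics/w4.png

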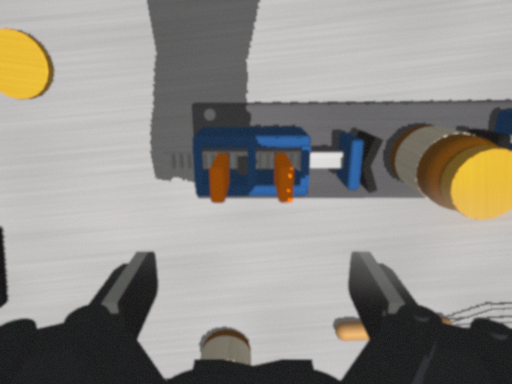

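The wrist view shows both orange handles (tops near (286,195) and (218,195)) with clear space around them. The jaw is still open, well short of the jar.

Run:
```python
from h import *
c=r.get_calibration('wrist'); im=cv2.imread('pics/w4.png')
h=cv2.cvtColor(im,cv2.COLOR_BGR2HSV); m=cv2.inRange(h,(4,120,60),(20,255,255))
for lo,hi in((200,240),(264,304)):
    for v in (190,194,197,200):
        u=np.flatnonzero(m[v,lo:hi])+lo; print(v,u.min(),u.max(),onz(c,(u.min()-.5,v),134)[:2].round(1),onz(c,(u.max()+.5,v),134)[:2].round(1))
for q in((503,-103.7),(505.5,-103.7)):
    print('base from grip',q, proj(c,(*q,134)))
k=np.array([534.8,206.5]); d=np.array([np.cos(1.475),np.sin(1.475)]); print('grip from knob',k-312*d)
```

```text
190 210 226 [ 505.6 -137.3] [ 506.9 -124.1]
194 210 225 [ 508.9 -137.8] [ 510.1 -125.3]
197 211 224 [ 511.5 -137.3] [ 512.5 -126.4]
200 212 223 [ 514.  -136.9] [ 515.  -127.5]
190 277 291 [510.8 -85. ] [512.  -73.3]
194 278 291 [514.2 -84.5] [515.3 -73.5]
197 278 292 [516.7 -84.6] [517.9 -72.8]
200 280 291 [519.4 -83.3] [520.3 -73.8]
base from grip (503, -103.7) [251.83471329 182.81159959]
base from grip (505.5, -103.7) [252.14835756 185.84890822]
grip from knob [ 504.95723914 -104.06949242]
```

Call:
{"name": "servo_tool", "arguments": {"rows": [[1,0.0029,-0.0012,0.045,0,0,0.003],[1,0,0,0.045,0,0,0],[1,0,0,0.03,0,0,0],[1,0,0,0.015,0,0,0],[1,0,0,0.008,0,0,0]], "force": 20}}

```text
time: 10.4
ee_pos: [503.3, -102.7, 94.1]
ee_rot: [3.138, -0.004, 3.043]
ft_force: [-0.4, -0.4, 0.6]
gripper_width: 85.3
```

Call:
{"name": "servo_tool", "arguments": {"rows": [[1,0,0,0,0,0,0],[1,0,0,0,0,0,0]]}}

```text
time: 10.6
ee_pos: [505.5, -103.8, 97.1]
ee_rot: [3.138, 0.0, 3.043]
ft_force: [0.3, -0.2, -0.3]
gripper_width: 85.5
```

Call:
{"name": "servo_tool", "arguments": {"rows": [[1,0.001,-0.0008,0.006,0,0,0],[0.5,0,0,0,0,0,0],[0.3,0,0,0,0,0,0],[0.1,0,0,0,0,0,0],[-0.05,0,0,0,0,0,0]]}}

```text
time: 11.1
ee_pos: [505.1, -104.1, 91.8]
ee_rot: [3.136, 0.002, 3.043]
ft_force: [-1.3, 3.8, 7.3]
gripper_width: 40.9
```

Call:
{"name": "servo_tool", "arguments": {"rows": [[-0.06,0,0,0,0,0,0],[-0.06,0,0,0,0,0,0],[-0.06,0,0,0,0,0,0]]}}

```text
time: 11.4
ee_pos: [505.0, -104.1, 91.9]
ee_rot: [3.137, 0.002, 3.043]
ft_force: [-1.1, 3.5, 6.9]
gripper_width: 40.0
```

Run:
```python
from h import *
im=r.read_camera('wrist'); t=r.read_camera('top')[170:235,155:315]; s=r.read_camera('side')[160:280,180:320]
a=np.vstack([cv2.resize(t,(400,163),interpolation=2),np.zeros((10,400,3),np.uint8),cv2.resize(s,(400,343),interpolation=2)])
b=np.vstack([cv2.resize(im,(400,300)),np.zeros((216,400,3),np.uint8)])
cv2.imwrite('pics/c5.png',np.hstack([a,b])); cv2.imwrite('pics/w5.png',im)
```

```text
(no output)
```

View pics/c5.png

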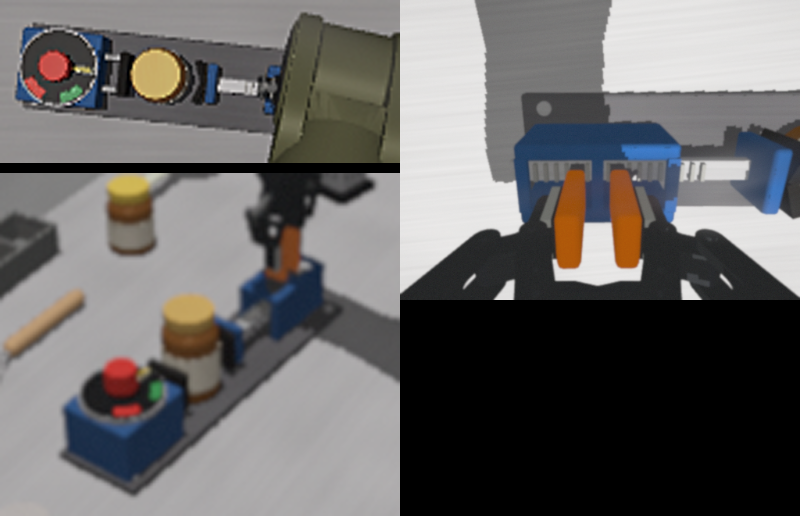

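The first stroke advanced the jaw by about 24 mm with the needle unloaded, and the dial stays visible from above. I release, then squeeze again in steps.

Call:
{"name": "servo_tool", "arguments": {"rows": [[0.7,0,0,0,0,0,0],[0.7,0,0,0,0,0,0],[0.7,0,0,0,0,0,0],[0.7,0,0,0,0,0,0]]}}

```text
time: 11.95
ee_pos: [503.6, -105.0, 90.3]
ee_rot: [3.139, -0.001, 3.043]
ft_force: [-0.6, 0.7, -0.2]
gripper_width: 72.8
```

Call:
{"name": "servo_tool", "arguments": {"rows": [[0.5,0,0,0,0,0,0],[0.4,0,0,0,0,0,0],[0.3,0,0,0,0,0,0],[0.2,0,0,0,0,0,0],[0.2,0,0,0,0,0,0]]}}

```text
time: 12.45
ee_pos: [504.5, -104.1, 91.2]
ee_rot: [3.137, 0.001, 3.043]
ft_force: [-0.2, 4.4, 6.3]
gripper_width: 51.5
```

```bash
cat > nd.py <<'E'
from h import *
def nd(k=(534.8,206.5)):
    s=r.observe(); print(s['time'],s['ee_pos'].round(1),s['gripper_width'],s['ft_force'].round(1))
    for cam,zz in(('top',0),('side',0)):
        c=r.get_calibration(cam); im=r.read_camera(cam); big=cv2.resize(im,None,fx=4,fy=4,interpolation=cv2.INTER_CUBIC)
        h=cv2.cvtColor(big,cv2.COLOR_BGR2HSV)
        for n,z,lo,hi in(('needle',91,(20,90,90),(36,255,255)),('green',89,(45,80,40),(85,255,255))):
            m=cv2.inRange(h,lo,hi); v,u=np.nonzero(m); P=[onz(c,((a+.5)/4-.5,(b+.5)/4-.5),z)[:2]-k for a,b in zip(u,v) if np.hypot((a/4-proj(c,(*k,89))[0]),(b/4-proj(c,(*k,89))[1]))<30]
            P=np.array([p for p in P if 17<np.hypot(*p)<46])
            if len(P):
                q=P.mean(0); print(cam,n,len(P),'cw angle',round(-((np.arctan2(q[1],q[0])-1.475)%(2*np.pi)-np.pi),3),np.hypot(*q).round(1))
    t=r.read_camera('top'); c=r.get_calibration('top'); hs=cv2.cvtColor(t,cv2.COLOR_BGR2HSV)
    print('jaw blue',[(b[0],onz(c,b[0],70)[1].round(1)) for b in blobs(t,(100,110,50),(120,255,255),(215,185,262,220),6)])
    return t
E
python3 - <<'E'
from nd import *
t=nd()
cv2.imwrite('pics/t6.png',t)
t0=cv2.imread('pics/top0.png'); c=r.get_calibration('top')
print('start',[(b[0],onz(c,b[0],70)[1]) for b in blobs(t0,(100,110,50),(120,255,255),(215,185,258,220),6)])
E
```

```text
12.45 [ 504.5 -104.1   91.2] 51.50474937828881 [-0.2  4.4  6.3]
top needle 171 cw angle -0.024 31.5
top green 560 cw angle 0.989 36.6
side needle 83 cw angle 0.042 36.0
side green 541 cw angle 0.992 37.0
jaw blue [(array([234.9, 202.3]), np.float64(31.5))]
start [(array([246.7, 203.5]), np.float64(-5.160418541794716))]
```

Call:
{"name": "servo_tool", "arguments": {"rows": [[0.17,0,0,0,0,0,0],[0.14,0,0,0,0,0,0],[0.11,0,0,0,0,0,0],[0.08,0,0,0,0,0,0],[0.08,0,0,0,0,0,0]]}}

```text
time: 13.1
ee_pos: [504.7, -104.1, 91.4]
ee_rot: [3.137, 0.001, 3.043]
ft_force: [-1.2, 3.2, 7.9]
gripper_width: 46.0
```

```bash
python3 -c "
from nd import *
nd()"
```

```text
13.1 [ 504.7 -104.1   91.4] 46.03795532151616 [-1.2  3.2  7.9]
top needle 172 cw angle -0.024 31.5
top green 560 cw angle 0.99 36.6
side needle 82 cw angle 0.041 36.0
side green 543 cw angle 0.993 37.0
jaw blue [(array([233.2, 202.3]), np.float64(36.8))]
```

Call:
{"name": "servo_tool", "arguments": {"rows": [[0.05,0,0,0,0,0,0],[0.02,0,0,0,0,0,0],[-0.01,0,0,0,0,0,0],[-0.04,0,0,0,0,0,0],[-0.06,0,0,0,0,0,0]]}}

```text
time: 13.75
ee_pos: [504.8, -104.1, 91.8]
ee_rot: [3.137, 0.002, 3.043]
ft_force: [-1.0, 3.8, 11.8]
gripper_width: 40.1
```

Call:
{"name": "servo_tool", "arguments": {"rows": [[-0.06,0,0,0,0,0,0],[-0.06,0,0,0,0,0,0]]}}

```text
time: 13.95
ee_pos: [504.8, -104.1, 91.9]
ee_rot: [3.137, 0.002, 3.043]
ft_force: [-2.2, 4.3, 12.1]
gripper_width: 40.4
```

```bash
python3 -c "
from nd import *
nd()"
```

```text
13.95 [ 504.8 -104.1   91.9] 40.38768957726101 [-2.2  4.3 12.1]
top needle 218 cw angle 0.317 30.2
top green 559 cw angle 0.988 36.6
side needle 163 cw angle 0.382 34.9
side green 530 cw angle 1.006 37.1
jaw blue [(array([231.7, 201.8]), np.float64(41.5))]
```

The needle reads about 0.34 at full stroke, so the jar is on the anvil. One more stroke is needed, taken gently.

Call:
{"name": "servo_tool", "arguments": {"rows": [[0.1,0,0,0,0,0,0],[0.4,0,0,0,0,0,0],[0.7,0,0,0,0,0,0],[0.7,0,0,0,0,0,0],[0.7,0,0,0,0,0,0]]}}

```text
time: 14.6
ee_pos: [503.6, -105.0, 90.2]
ee_rot: [3.139, -0.001, 3.043]
ft_force: [0.3, 0.2, -0.2]
gripper_width: 72.8
```

Call:
{"name": "servo_tool", "arguments": {"rows": [[0.6,0,0,0,0,0,0],[0.5,0,0,0,0,0,0],[0.4,0,0,0,0,0,0],[0.4,0,0,0,0,0,0],[0.4,0,0,0,0,0,0]]}}

```text
time: 15.1
ee_pos: [504.0, -104.0, 91.4]
ee_rot: [3.137, 0.0, 3.043]
ft_force: [-2.8, 4.2, 10.9]
gripper_width: 60.4
```

```bash
python3 -c "
from nd import *
nd()"
```

```text
15.1 [ 504.  -104.    91.4] 60.356031047578455 [-2.8  4.2 10.9]
top needle 178 cw angle 0.684 28.7
top green 487 cw angle 1.031 37.1
side needle 218 cw angle 0.689 30.4
side green 411 cw angle 1.102 38.1
jaw blue [(array([230.3, 202.1]), np.float64(45.8))]
```

Call:
{"name": "servo_tool", "arguments": {"rows": [[0.38,0,0,0,0,0,0],[0.36,0,0,0,0,0,0],[0.34,0,0,0,0,0,0],[0.33,0,0,0,0,0,0],[0.33,0,0,0,0,0,0]]}}

```text
time: 15.75
ee_pos: [504.1, -104.1, 92.0]
ee_rot: [3.137, 0.0, 3.043]
ft_force: [-4.7, 4.1, 15.6]
gripper_width: 57.1
```

Call:
{"name": "servo_tool", "arguments": {"rows": [[0.33,0,0,0,0,0,0],[0.33,0,0,0,0,0,0],[0.33,0,0,0,0,0,0]]}}

```text
time: 16.05
ee_pos: [504.1, -104.1, 92.0]
ee_rot: [3.137, 0.0, 3.043]
ft_force: [-4.5, 6.1, 14.1]
gripper_width: 57.5
```

```bash
python3 -c "
from nd import *
t=nd(); s=r.read_camera('side')[160:280,180:320]
cv2.imwrite('pics/c8.png',np.vstack([cv2.resize(t[170:235,155:235],(600,487//2*1),interpolation=2),cv2.resize(s,(600,340),interpolation=2)]))"
```

```text
16.05 [ 504.1 -104.1   92. ] 57.54502316466601 [-4.5  6.1 14.1]
top needle 190 cw angle 0.889 28.1
top green 499 cw angle 0.999 36.6
side needle 246 cw angle 0.867 30.5
side green 331 cw angle 1.111 38.2
jaw blue [(array([229.8, 201.9]), np.float64(47.4))]
```

View pics/c8.png

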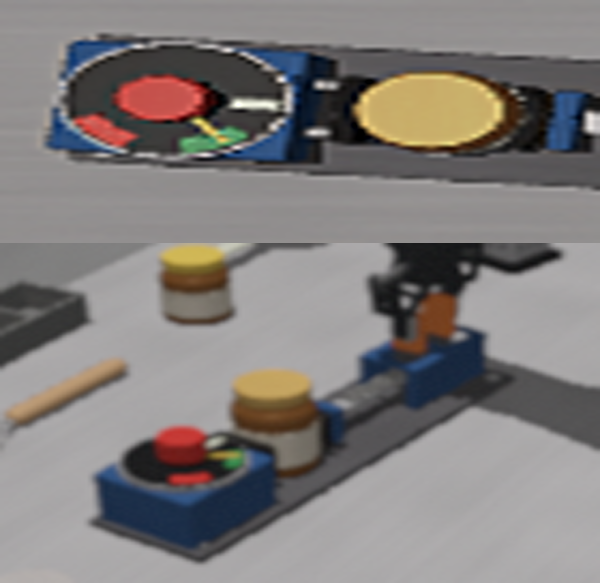

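The needle is mid-green at about 0.9 to 1.0 rad, the white mark is at zero, the jar is upright, and both fingers are squeezing. I hand in.

```bash
python3 -c "
from bench import r
print(r.sign_off()); s=r.observe(); print(s['time'],s['gripper_width'])"
```

```text
the job is handed in; nothing more can be done
None
the job is handed in; nothing more can be done
```

I zeroed the dial with the clamp open, pumped the handles until the jaw gripped the jar, and handed in at about 16 s still squeezing with the needle in the green. The sign-off gives no verdict, so this rests on my own camera readings.

- **Zero mark:** the first turn of about 0.95 rad left the knob at about +0.06, so I regripped and turned it 0.055 more. The wrist camera then read it at about 0.00.
- **Pumping:** I made two full strokes, then a gentle partial third. The needle read about 0.34 rad after the second stroke. It never came near the red zone.
- **Last checks before hand-in:**
    - The needle read 0.89 from the top camera and 0.87 from the side. The limits are 0.6 to 1.4.
    - The green band centre read 0.999 from the top, so the knob was still at zero. The side view read 1.11, most likely because the needle hides part of the band there.
    - The jar stood upright and the fingers were squeezing at 57.5 mm width. I saw no contact with the things standing around, though I did not measure their positions again.
    - I did not measure the force on each handle directly. I estimate 12 to 15 N per finger from the needle reading.

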